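Take the spent drying cartridge out of the titrator and put it in its return case

ROBOT

A 6-joint arm with a two-finger parallel gripper is mounted at the origin on the work surface. World frame = base frame: x ahead of the robot, y to its left, z up, the work surface at z = 0. Lengths are in m, angles in rad, forces in N, time in s.
With the tool pointing down it reaches from about 0.325 to 1 m from the base axis. Payload 5.1 kg.
Tool frame: the origin (TCP) lies between the finger pads; the fingertips stand 22 mm ahead of it and the grasp point (between the pads) lies 3 mm ahead of it; y points along the fingers, z is the direction in which the jaws open and shut, and the axes are right-handed (so a half turn about y gives the same grasp; the last joint's range is limited). The gripper opens to 85 mm and grips with 20 to 120 N. Pads are 22 mm wide; open, the fingers measure 114 mm over their backs; the gripper's body (76 mm by 85 mm) begins 54 mm behind the grasp point. The pads swing forward as they close: fully open they stand 13 mm farther back than shut.
Start: joints at [-1.315, 0.124, 1.65, -0, 1.367, -0.083], TCP at [0.216, -0.613, 0.253] pointing down, gripper open.
Joint ranges: [-2.61, 2.61], [-1.02, 2.33], [0.03, 2.71], [-1.35, 4.49], [0.32, 2.68], [-2.91, 2.91]. Speed limits (rad/s): [2.57, 2.57, 3.14, 3.14, 3.14, 3.14].

INTERFACE

Orientations are given as a unit quaternion [w, x, y, z].
In Python, from workcell import manip gives the robot as it stands.
- The arm moves only by the tool jog_arm, never from a script. Its argument "motion" is a list that holds one entry, the list of rows, each a list of 7 numbers: the shift along the tool's x, y, z in mm, then the turn, a rotation vector about the tool's x, y, z in degrees, then the opening, from 0 (shut) to 1 (fully open). In form: [[[x, y, z, ax, ay, az, jaw], ...]]. A call has 1 to 10 rows; each row shifts and turns the commanded pose from where the row before left it, along the tool's axes as they then stand; what a row does not reach is not made up. A row lasts 1/12 s, in which the tool goes at most 41.7 mm and 7.16 degrees, less where a joint would pass 70% of its speed; a pose out of reach is approached as far as the arm can. A call with a gripper value outside its range is refused whole. The fingers move at their own pace and stop on an object; "grip_force" is the grip in N (left out, the last holds). Time passes only in rows, so rows that do not move let the fingers close. It gives the time, the measured TCP pose, the force and the opening at its end, in the units of the state.
- manip.get_obs(): the state, without advancing time (a new reading comes with each control period).
- manip.capture(name): name is "side" or "top"; returns a dict with "pixels" (400x640x3 uint8, red, green, blue), "vfov" (degrees; the focal length in pixels is half the picture's height over the tangent of half this angle, whatever the lens; pixels are square), "cx", "cy" (the principal point, pixels), "dist_coeffs" ([k1, k2, p1, p2, k3] as OpenCV has them; the pictures are not rectified), "R" (3x3) and "t" (3): a world point X has camera coordinates R X + t. Camera axes: x right, y down, z forward; pixel columns grow to the right and rows downward; lengths in m; the calibration is good to about 2 mm. A picture is of the moment at which its call begins. There is no depth.
- manip.finish_job(): hands the job in, once; it reports no verdict.
The state is a dict: "time": time; "qpos": joint angles; "joint_velocities": joint speeds; "effort": joint torques, N m; "eef_pos": TCP position; "tool_rot": TCP orientation; "force": force on the tool from outside, world axes, zero at the start; "ft_torque": the same for the moment, N m; "opening": opening from 0.0 (shut) to 1.0 (fully open).
Only numpy, scipy, OpenCV 4.12 (cv2) and the standard library are available. Lean on these libraries where they do the work, as an engineer would, in place of code of your own. Each camera call takes 0.05 s, during which the arm holds its last target.

TASK

The orange drying cartridge in the titrator's bayonet socket is spent: turn it anticlockwise (seen from above) until it unlocks, and lift it straight out. Then slide it foot first into the empty return case, lowering it gently all the way home rather than dropping it, and let go, without knocking over the jar, bottle or glassware.

Things in the scene. Friction and masses are not known exactly. Their poses are not given: they have to be found in the camera images.
- titrator: White/grey bench titrator, fixed. Origin on the bench (z=0) exactly under the vertical axis of its bayonet socket; z up. White deck, top 60 mm above the bench, from -75 to +85 mm in x, -250 to +55 mm in y. On it at y -245 to -105 mm a white tower 165 mm high, sloped black display on its -x side, blue burette on top reaching 255 mm. The blue-grey bayonet block stands on the deck over the origin.
- bayonet_top (a point): Centre of the top of the blue-grey bayonet block (58 x 58 mm, 54 mm high), 114 mm above the bench; axes as the titrator's. Round 31 mm hole with two opposite slots, 16 mm wide, along +x and -x, each with a green mark at its outer end. Under the 6 mm thick top is a hollow 11 mm high where the cartridge's lugs turn; below it a 31 mm bore, 37 mm deep, guides the stem.
- socket (a point): Floor of the socket's bore, on its axis, 60 mm above the bench; axes as the titrator's (z up, x along the slots).
- cartridge: The spent cartridge, loose, 0.06 to 0.13 kg, upright in the socket, foot on the bore's floor. Origin at the centre of its foot, z up its axis. Orange round stem 28 mm across, 0 to 58 mm (foot chamfered 3 mm), flange 34 mm across up to 62 mm, then a black bar grip from 62 to 92 mm, 40 mm along x, 16 mm along y, white stripe on top. Looks the same after a half turn.
- cartridge_lugs (a point): On the cartridge's axis, 43 mm above its foot, amid its two lugs: 9 mm wide, 6 mm high, reaching 20 mm out along its +x and -x (as the bar). Locked: bar 0.85 to 1.5 rad clockwise of the slots, lugs under the block's top, 2 mm play. Turned anticlockwise (easily, no spring) they meet a stop 0.08 rad past in line; within 0.15 rad of in line it lifts out, clear once raised 54 mm.
- cartridge_grip (a point): Middle of the cartridge's bar grip, 77 mm above its foot, on its axis; axes as the cartridge's (pinch it across y).
- case_empty: The empty return case, fixed: a white upright tube, 40 mm outside, bore 31 mm, on a grey round foot 64 mm across; its rim is 75 mm above the bench. Origin on the bench under its axis, z up. The cartridge's stem slides in until its lugs rest on the rim; its foot is then 35 mm above the bench (40 mm deep in the tube). Any yaw will do.
- case_mouth (a point): Centre of the empty case's mouth, level with its rim, 75 mm above the bench.
- case_full: A second, identical case, fixed, which already holds an old cartridge (black bar grip up to 127 mm above the bench). Origin on the bench under its axis. Either case may stand nearer the robot.
- jar: Loose white screw jar, 42 mm across, 62 mm high; origin at the centre of its underside, z up.
- amber: Loose amber bottle, 86 mm across, 190 mm high; origin at the centre of its underside, z up.
- flask: Loose conical glass flask, 86 mm across, 110 mm high; origin at the centre of its underside, z up.
- beaker: Loose glass beaker, 66 mm across, 85 mm high; origin at the centre of its underside, z up.
There are look-alikes about, which are no part of the job. What is shaped like the case_empty but purple is not meant.

How it is judged:
By the outcome, as a careful person would: the job done as asked, in the order asked, and still so for the second after the job is handed in, with the robot touching nothing.
It also fails if it takes over 51 s, if anything falls off the work surface, if the arm or the gripper's body presses on something with over 40 N, if the wrist force passes 120 N, or if a joint passes its speed limit or range.

## Working session

There is one attempt and no reset: what is moved stays moved. The work goes in short steps, Python scripts to look and compute and a tool call to move; the robot and the scene stay as the last step left them, time stands still between calls to the robot, and variables do not carry over. Pictures are saved under pics/ and viewed, and the job is handed in when it is done.

Besides the shell and the picture viewer there is one more tool, called in YAML: its name, and indented under it one key for each argument. jog_arm: Moves the arm, as the interface text tells. Its arguments: {"type":"object","properties":{"motion":{"type":"array","items":{"type":"array","items":{"type":"array","items":{"type":"number"}}}},"grip_force":{"type":"number"}},"required":["motion"]}

```bash
mkdir -p pics; ls
cat > h.py <<'E'
import numpy as np, cv2, pickle
from workcell import manip
def cap(n,f):
    c=manip.capture(n); pickle.dump(c,open(f'pics/{f}.pkl','wb')); cv2.imwrite(f'pics/{f}.png',c['pixels'][:,:,::-1]); return c
def load(f): return pickle.load(open(f'pics/{f}.pkl','rb'))
def K(c):
    f=200/np.tan(np.radians(c['vfov'])/2); return np.array([[f,0,c['cx']],[0,f,c['cy']],[0,0,1.]])
def ray(c,p):
    u=cv2.undistortPoints(np.array([[p]],float),K(c),np.array(c['dist_coeffs'],float))[0,0]
    R=np.array(c['R']);t=np.array(c['t']); d=R.T@np.array([u[0],u[1],1]); return -R.T@t,d
def atz(c,p,z):
    o,d=ray(c,p); return o+d*(z-o[2])/d[2]
def proj(c,X):
    R=np.array(c['R'],float);return cv2.projectPoints(np.array(X,float).reshape(-1,1,3),cv2.Rodrigues(R)[0],np.array(c['t'],float),K(c),np.array(c['dist_coeffs'],float))[0][:,0]
def crop(f,x0,y0,x1,y1,s,out):
    im=cv2.imread(f'pics/{f}.png')[y0:y1,x0:x1]; cv2.imwrite(f'pics/{out}.png',cv2.resize(im,None,fx=s,fy=s,interpolation=cv2.INTER_CUBIC))
E
python3 - <<'E'
from h import *
for n in('top','side'):
    c=cap(n,n+'0'); print(n,c['vfov'],c['cx'],c['cy'],c['dist_coeffs'],-np.array(c['R']).T@c['t'])
print(manip.get_obs())
E
```

```text
pics
top 56.795508888555375 321.98580477499564 199.80148306541102 [0.01366709 0.         0.         0.         0.        ] [ 0.33277364 -0.062176    1.18172185]
side 52.24660079996252 319.4956286373555 199.80865601659255 [-0.09234356  0.          0.          0.          0.        ] [ 0.05949009 -1.06693996  1.06448799]
{'time': 0.1, 'qpos': array([-1.31460985e+00,  1.24445177e-01,  1.65152686e+00,  4.83273807e-05,
        1.36748964e+00, -8.26366756e-02]), 'joint_velocities': array([ 6.60592093e-04, -3.08041704e-03, -3.01672350e-03, -7.00279686e-04,
        3.03214854e-05, -2.52825678e-04]), 'effort': array([-2.37521554e-04, -4.24931216e+01, -3.66653860e+01, -1.47024120e-04,
        3.93941766e-03,  2.27436647e-05]), 'eef_pos': array([ 0.21587918, -0.61257176,  0.25217873]), 'tool_rot': array([ 0.11917582, -0.11925702,  0.69764399, -0.69632446]), 'force': array([ 0.64678649,  0.2311371 , -0.81101288]), 'ft_torque': array([ 0.01700072, -0.00781604,  0.04583082]), 'opening': 0.9968519082469923}
```

View pics/top0.png

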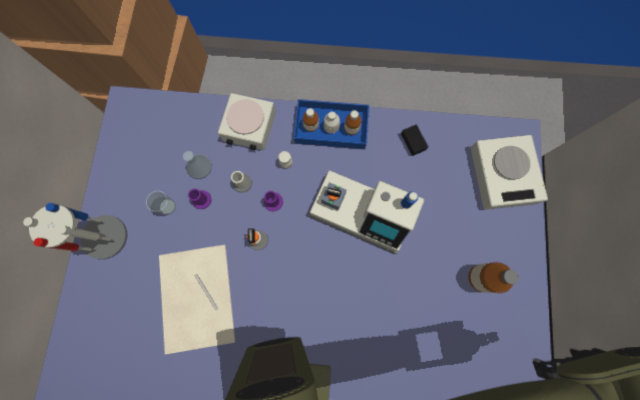

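View pics/side0.png

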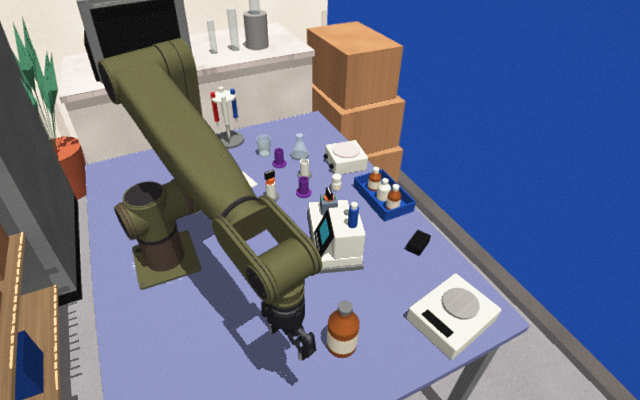

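Run:
```python
from h import *
crop('top0',300,165,380,225,10,'c1')
crop('top0',145,140,305,260,5,'c2')
crop('side0',240,130,360,220,6.6,'c3')
```

```text
(no output)
```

View pics/c1.png

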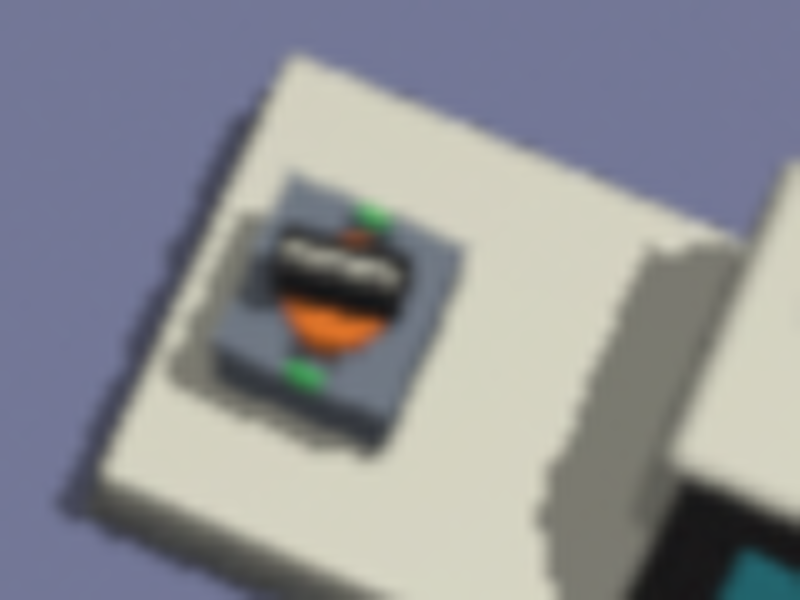

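View pics/c2.png

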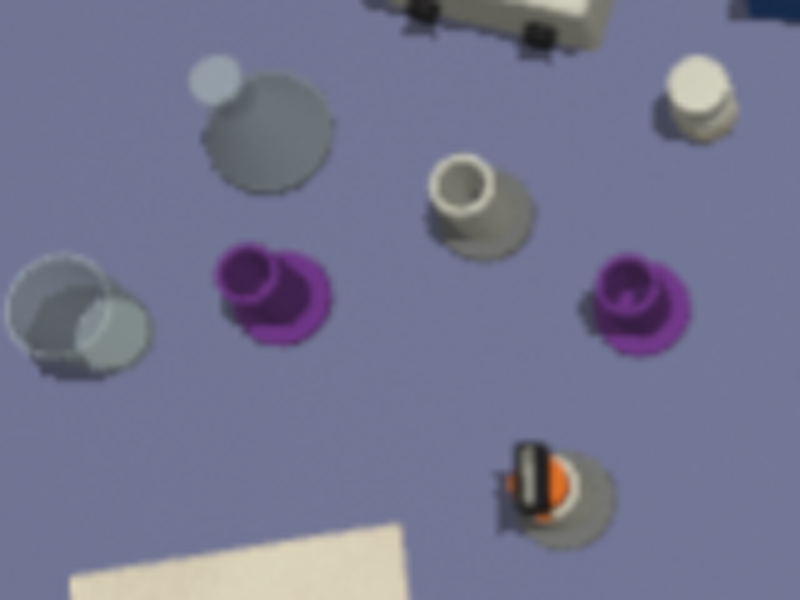

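View pics/c3.png

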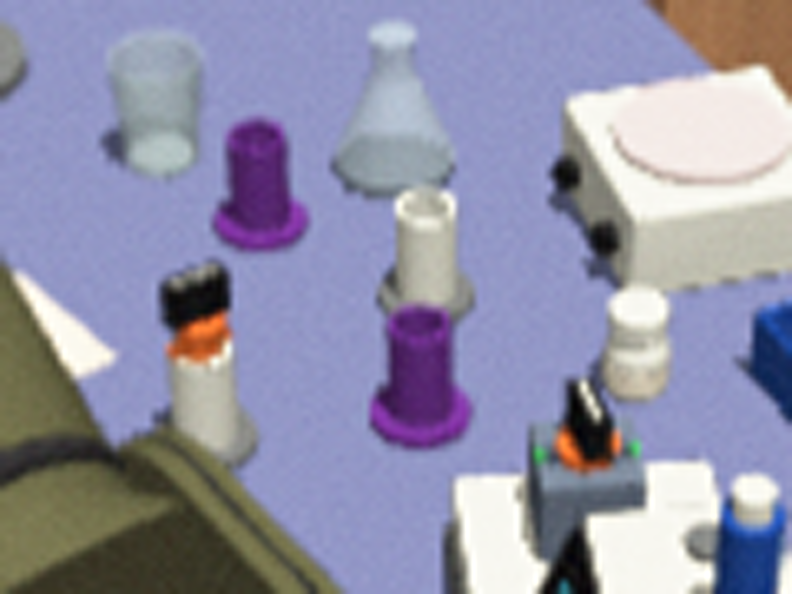

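```bash
cat >> h.py <<'E'
def P(x,y,s,x0,y0): return ((x+.5)/s-.5+x0,(y+.5)/s-.5+y0)
def tri(c1,p1,c2,p2):
    o1,d1=ray(c1,p1);o2,d2=ray(c2,p2);d1/=np.linalg.norm(d1);d2/=np.linalg.norm(d2)
    A=np.stack([d1,-d2],1);s=np.linalg.lstsq(A,o2-o1,rcond=None)[0]
    a=o1+s[0]*d1;b=o2+s[1]*d2;return (a+b)/2,np.linalg.norm(a-b)
E
python3 - <<'E'
from h import *
T=load('top0');S=load('side0')
t=lambda x,y,z:atz(T,P(x,y,10,300,165),z)
cs=[t(*p,.114) for p in((289,172),(465,243),(388,418),(213,343))]
print('block',np.round(cs,4).tolist(),np.mean(cs,0)); 
g=[t(374,217,.114),t(304,375,.114)];print('green',g,np.mean(g,0),np.degrees(np.arctan2(*(g[0]-g[1])[[1,0]])))
for i in range(4):
    d=cs[(i+1)%4]-cs[i];print(np.linalg.norm(d),np.degrees(np.arctan2(d[1],d[0])))
b=[t(280,247,.152),t(398,278,.152)];d=b[1]-b[0];print('bar',np.mean(b,0),np.linalg.norm(d),np.degrees(np.arctan2(d[1],d[0])))
g2=lambda x,y,z:atz(S,P(x,y,6.6,240,130),z)
g=[g2(540,455,.114),g2(636,447,.114)];print('side green',g,np.mean(g,0))
b=[g2(575,382,.152),g2(606,420,.152)];d=b[1]-b[0];print('side bar',np.mean(b,0),np.linalg.norm(d),np.degrees(np.arctan2(d[1],d[0])))
print('case top',atz(T,P(461,185,5,145,140),.075),'side',g2(427,205,.075))
print('tri',tri(T,P(461,185,5,145,140),S,P(427,205,6.6,240,130)))
print('case foot',atz(T,P(487,212,5,145,140),.008))
print('full',atz(T,P(532,480,5,145,140),.127),g2(196,285,.127))
print('jar',atz(T,P(698,85,5,145,140),.062)); print('purple', atz(T,P(627,285,5,145,140),.075),atz(T,P(247,275,5,145,140),.075)); print('flask',atz(T,P(268,132,5,145,140),.0),'beaker',atz(T,P(58,305,5,145,140),.085))
print('burette',atz(T,(411,197),.255))
print('amber',atz(T,(509,276),.19))
E
```

```text
block [[0.6315, -0.0483, 0.114], [0.6142, -0.1023, 0.114], [0.5591, -0.0837, 0.114], [0.5772, -0.0303, 0.114]] [ 0.59551906 -0.06613319  0.114     ]
green [array([ 0.61984057, -0.07470737,  0.114     ]), array([ 0.56990101, -0.05792174,  0.114     ])] [ 0.59487079 -0.06631455  0.114     ] -18.578470476363023
0.056789288315524704 -107.77750395356183
0.05816362881023544 161.27178599879207
0.056398662659110574 71.24735288409039
0.0571985967136721 -18.344747609192066
bar [ 0.59529468 -0.06530601  0.152     ] 0.035038192747661526 -100.22611536290954
side green [array([ 0.5703154 , -0.05854679,  0.114     ]), array([ 0.62125364, -0.07484656,  0.114     ])] [ 0.59578452 -0.06669667  0.114     ]
side bar [ 0.59453547 -0.06961626  0.152     ] 0.03621162856429177 -89.42524979544335
case top [0.63435154 0.23809553 0.075     ] side [0.63541443 0.23749621 0.075     ]
tri (array([0.63504687, 0.23807574, 0.07457804]), np.float64(0.0011694818477958845))
case foot [0.63574356 0.23664452 0.008     ]
full [0.44939092 0.15900548 0.127     ] [0.44919904 0.15162862 0.127     ]
jar [0.71681987 0.1000741  0.062     ]
purple [0.57969827 0.12740112 0.075     ] [0.56571139 0.3613964  0.075     ]
flask [ 6.80208506e-01  3.92288535e-01 -2.22044605e-16] beaker [0.53509073 0.46879821 0.085     ]
burette [ 0.5698567  -0.26467271  0.255     ]
amber [ 0.39664736 -0.53973884  0.19      ]
```

Run:
```python
from h import *
T=load('top0');S=load('side0')
out=[]
for a in(-90,-95,-100,-105):
  row=[]
  for c,f,(x0,y0) in((T,'top0',(315,175)),(S,'side0',(312,178))):
    s=10;w=40
    im=cv2.imread(f'pics/{f}.png')[y0:y0+30,x0:x0+w];im=cv2.resize(im,None,fx=s,fy=s,interpolation=cv2.INTER_CUBIC)
    r=np.radians(a);u=np.array([np.cos(r),np.sin(r)]);v=np.array([-u[1],u[0]])
    for z in(.152,.122):
      X=[np.r_[np.array([.5955,-.0665])+i*.02*u+j*.008*v,z] for i,j in((1,1),(1,-1),(-1,-1),(-1,1))]
      p=proj(c,X);p=((p-[x0,y0]+.5)*s-.5)
      cv2.polylines(im,[np.round(p).astype(int)],True,(255,255,0) if z>.14 else (255,0,255),1)
    cv2.putText(im,str(a),(5,20),0,.6,(0,0,255),2);row.append(im)
  out.append(np.hstack(row))
o=np.vstack([np.hstack(out[:2]),np.hstack(out[2:])]);print(o.shape)
cv2.imwrite('pics/ov.png',cv2.resize(o,(800,300)) )
cv2.imwrite('pics/ovt.png',np.vstack([np.hstack([q[:,:400] for q in out[:2]]),np.hstack([q[:,:400] for q in out[2:]])]))
cv2.imwrite('pics/ovs.png',np.vstack([np.hstack([q[:,400:] for q in out[:2]]),np.hstack([q[:,400:] for q in out[2:]])]))
```

```text
(600, 1600, 3)
```

View pics/ovt.png

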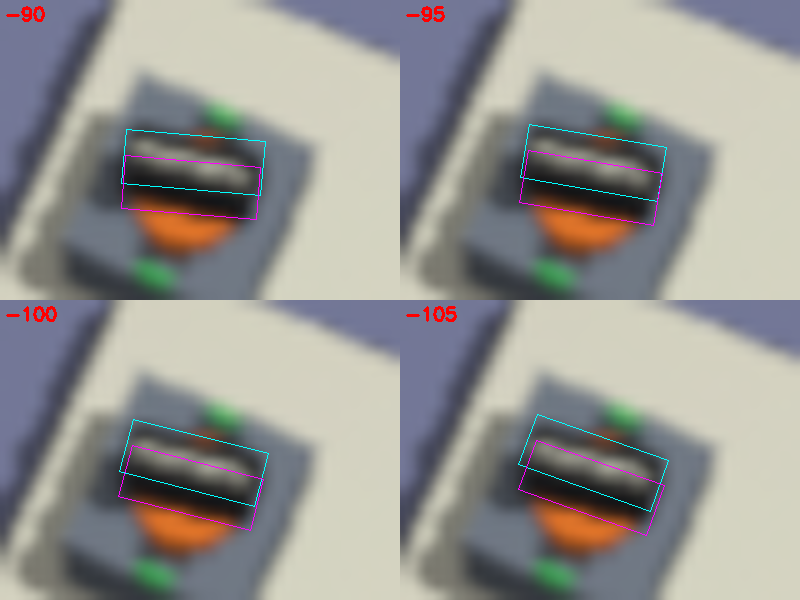

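View pics/ovs.png

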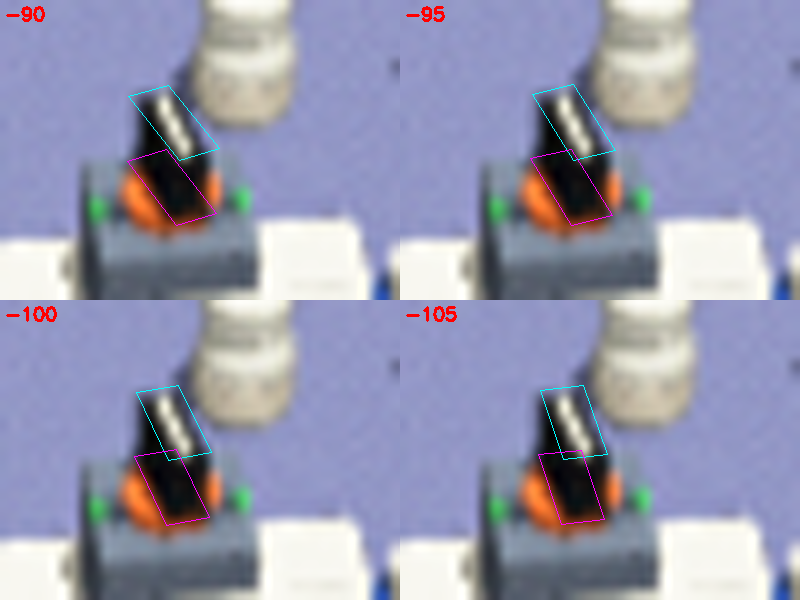

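```bash
cat >> h.py <<'E'
from scipy.spatial.transform import Rotation as Ro
def plan(target,yaw):
    # yaw: world angle (deg) of jaw (tool z) axis, tool y down
    o=manip.get_obs();q=o['tool_rot'];R=Ro.from_quat([q[1],q[2],q[3],q[0]])
    r=np.radians(yaw);z=np.array([np.cos(r),np.sin(r),0]);y=np.array([0,0,-1.]);x=np.cross(y,z)
    Rt=Ro.from_matrix(np.stack([x,y,z],1))
    M=R.as_matrix()
    print('t',round(o['time'],2),'pos',o['eef_pos'].round(4),'yaw',np.degrees(np.arctan2(M[1,2],M[0,2])).round(2),'open',round(o['opening'],3),'F',o['force'].round(1),'q',o['qpos'].round(2))
    print('tool axes',M.round(3).tolist())
    print('shift mm in tool',(M.T@(np.array(target)-o['eef_pos'])*1000).round(1),'rotvec deg',np.degrees((R.inv()*Rt).as_rotvec()).round(2))
E
python3 - <<'E'
from h import *
plan([.5945,-.067,.32],-10)
plan([.5945,-.067,.32],170)
E
```

```text
t 0.1 pos [ 0.2159 -0.6126  0.2522] yaw -70.59 open 0.997 F [ 0.6  0.2 -0.8] q [-1.31  0.12  1.65  0.    1.37 -0.08]
tool axes [[-0.943, -0.0, 0.332], [-0.332, 0.002, -0.943], [-0.0, -1.0, -0.002]]
shift mm in tool [-538.4  -67.  -388.8] rotvec deg [  0.09 -60.59  -0.07]
t 0.1 pos [ 0.2159 -0.6126  0.2522] yaw -70.59 open 0.997 F [ 0.6  0.2 -0.8] q [-1.31  0.12  1.65  0.    1.37 -0.08]
tool axes [[-0.943, -0.0, 0.332], [-0.332, 0.002, -0.943], [-0.0, -1.0, -0.002]]
shift mm in tool [-538.4  -67.  -388.8] rotvec deg [8.0000e-02 1.1941e+02 1.0000e-01]
```

jog_arm:
  motion:
    - [[0,-25,0,0,0,0,1],[0,-25,0,0,0,0,1],[0,-20,0,0,0,0,1],[-15,0,-11,0,0,0,1],[-25,0,-18,0,0,0,1],[-30,0,-21.5,0,0,0,1],[-30,0,-21.5,0,0,0,1],[-30,0,-21.5,0,0,0,1],[-30,0,-21.5,0,0,0,1],[-30,0,-21.5,0,0,0,1]]
  grip_force: 40

```text
time: 0.93
eef_pos: [0.3503, -0.4194, 0.3227]
tool_rot: [0.119, -0.119, 0.697, -0.697]
force: [1.3, -0.7, 0.8]
opening: 0.997
```

jog_arm:
  motion:
    - [[-30,0,-21.5,0,0,0,1],[-30,0,-21.5,0,0,0,1],[-30,0,-21.5,0,0,0,1],[-30,0,-21.5,0,0,0,1],[-30,0,-21.5,0,0,0,1],[-30,0,-21.5,0,0,0,1],[-30,0,-21.5,0,0,0,1],[-30,0,-21.5,0,0,0,1],[-30,0,-21.5,0,0,0,1],[-30,0,-21.5,0,0,0,1]]

```text
time: 1.77
eef_pos: [0.5619, -0.1168, 0.3228]
tool_rot: [0.119, -0.119, 0.697, -0.697]
force: [0.7, -0.5, 0.2]
opening: 0.997
```

Run:
```python
from h import *
plan([.5945,-.067,.32],-10)
```

```text
t 1.77 pos [ 0.5619 -0.1168  0.3228] yaw -70.58 open 0.997 F [ 0.7 -0.5  0.2] q [-0.3  -0.08  1.74 -0.    1.48  0.93]
tool axes [[-0.943, -0.001, 0.333], [-0.333, 0.0, -0.943], [0.001, -1.0, -0.0]]
shift mm in tool [-47.4   2.8 -36.1] rotvec deg [ 4.000e-02 -6.058e+01  2.000e-02]
```

jog_arm:
  motion:
    - [[0,0,0,0,-6.7,0,1],[0,0,0,0,-6.7,0,1],[0,0,0,0,-6.7,0,1],[0,0,0,0,-6.7,0,1],[0,0,0,0,-6.7,0,1],[0,0,0,0,-6.7,0,1],[0,0,0,0,-6.7,0,1],[0,0,0,0,-6.7,0,1],[0,0,0,0,-7,0,1],[0,0,0,0,0,0,1]]

```text
time: 2.6
eef_pos: [0.5611, -0.1186, 0.3227]
tool_rot: [0.455, -0.455, 0.542, -0.541]
force: [0.5, -0.3, 0.3]
opening: 0.999
```

Run:
```python
from h import *
plan([.5945,-.067,.20],-10)
cap('top','top1');cap('side','side1')
crop('side1',260,130,420,250,5,'c4')
crop('top1',260,130,420,250,5,'c5')
```

```text
t 2.6 pos [ 0.5611 -0.1186  0.3227] yaw -9.88 open 0.999 F [ 0.5 -0.3  0.3] q [-0.3  -0.08  1.74  0.    1.48 -0.13]
tool axes [[-0.172, -0.001, 0.985], [-0.985, 0.0, -0.172], [-0.0, -1.0, -0.001]]
shift mm in tool [-56.5 122.7  24.2] rotvec deg [ 0.06  0.12 -0.01]
```

View pics/c4.png

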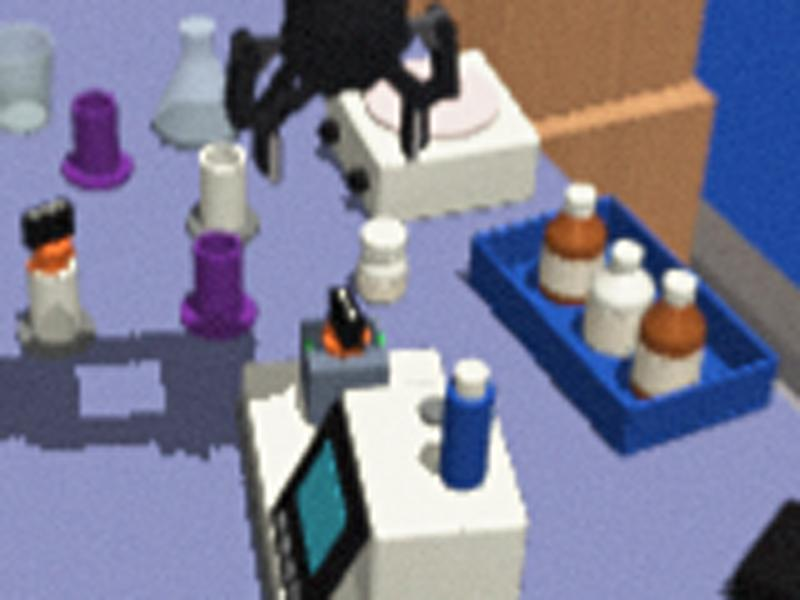

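jog_arm:
  motion:
    - [[-15,0,6,0,0,0,1],[-20,0,9,0,0,0,1],[-15,10,6,0,0,0,1],[-6.5,25,3.2,0,0,0,1],[0,25,0,0,0,0,1],[0,25,0,0,0,0,1],[0,20,0,0,0,0,1],[0,17,0,0,0,0,1],[0,0,0,0,0,0,1],[0,0,0,0,0,0,1]]

```text
time: 3.53
eef_pos: [0.5943, -0.0671, 0.2001]
tool_rot: [0.454, -0.455, 0.543, -0.541]
force: [0.1, -0.7, -0.5]
opening: 1.004
```

Run:
```python
from h import *
plan([.5945,-.067,.149],-10)
cap('top','top2');cap('side','side2')
crop('side2',280,130,400,220,6.6,'c4')
crop('top2',270,150,390,240,6.6,'c5')
```

```text
t 3.53 pos [ 0.5943 -0.0671  0.2001] yaw -10.08 open 1.004 F [ 0.1 -0.7 -0.5] q [-0.2   0.05  1.82  0.    1.27 -0.03]
tool axes [[-0.175, -0.003, 0.985], [-0.985, 0.001, -0.175], [-0.0, -1.0, -0.003]]
shift mm in tool [-0.1 51.1  0.4] rotvec deg [ 0.16 -0.08 -0.  ]
```

View pics/c4.png

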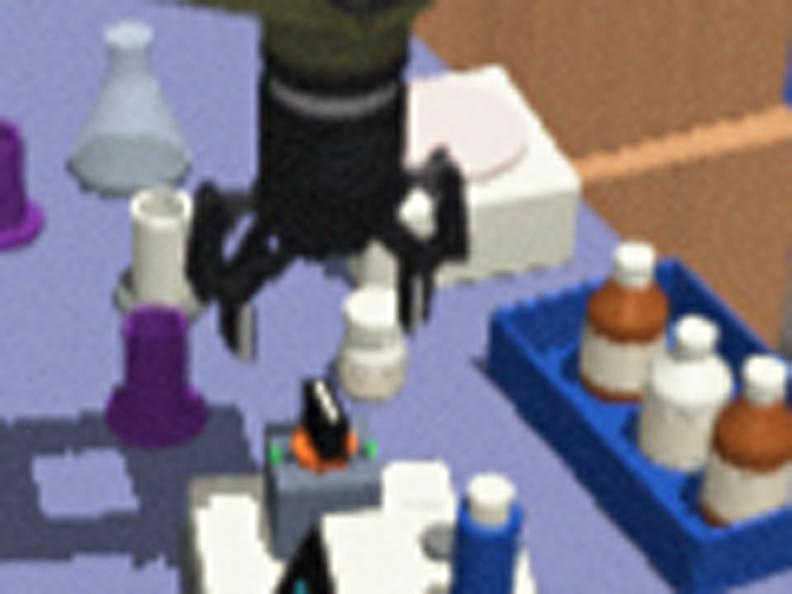

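View pics/c5.png

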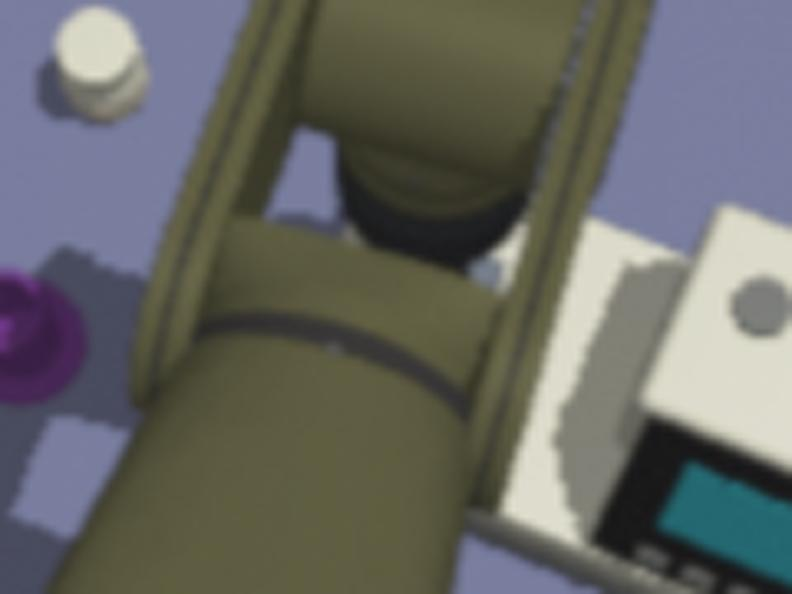

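jog_arm:
  motion:
    - [[0,15,0,0,0,0,1],[0,18,0,0,0,0,1],[0,12,0,0,0,0,1],[0,6,0,0,0,0,0.7],[0,0,0,0,0,0,0.5],[0,0,0,0,0,0,0.4],[0,0,0,0,0,0,0.35]]

```text
time: 4.22
eef_pos: [0.5957, -0.0674, 0.1517]
tool_rot: [-0.455, 0.454, -0.541, 0.542]
force: [0.9, 0.7, -0.1]
opening: 0.45
```

Run:
```python
from h import *
plan([.5945,-.067,.149],-10)
cap('side','side3')
crop('side3',280,130,400,220,6.6,'c4')
```

```text
t 4.22 pos [ 0.5957 -0.0674  0.1517] yaw -10.0 open 0.45 F [ 0.9  0.7 -0.1] q [-0.2   0.1   1.86  0.    1.19 -0.03]
tool axes [[-0.174, 0.002, 0.985], [-0.985, -0.0, -0.174], [0.0, -1.0, 0.002]]
shift mm in tool [-0.2  2.7 -1.3] rotvec deg [-0.12  0.    0.  ]
```

View pics/c4.png

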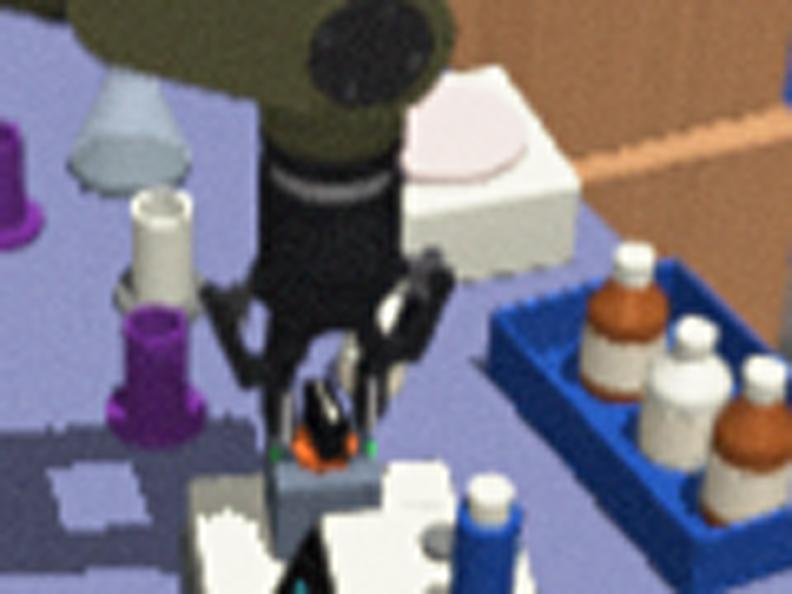

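jog_arm:
  motion:
    - [[0,2,-1,0,0,0,0.3],[0,0,0,0,0,0,0.2],[0,0,0,0,0,0,0.1],[0,0,0,0,0,0,0.05],[0,0,0,0,0,0,0],[0,0,0,0,0,0,0],[0,0,0,0,0,0,0]]
  grip_force: 40

```text
time: 4.85
eef_pos: [0.5944, -0.0671, 0.1487]
tool_rot: [-0.455, 0.454, -0.541, 0.542]
force: [2.1, 0.4, 1.0]
opening: 0.18
```

Run:
```python
from h import *
plan([.5945,-.067,.149],72)
print(manip.get_obs()['ft_torque'])
cap('side','side4')
crop('side4',280,130,400,220,6.6,'c4')
```

```text
t 4.85 pos [ 0.5944 -0.0671  0.1487] yaw -9.99 open 0.18 F [2.1 0.4 1. ] q [-0.2   0.1   1.86  0.    1.18 -0.03]
tool axes [[-0.173, 0.001, 0.985], [-0.985, -0.0, -0.173], [-0.0, -1.0, 0.001]]
shift mm in tool [-0.1 -0.3  0.1] rotvec deg [-5.000e-02 -8.199e+01  4.000e-02]
[-0.10287406 -0.31249449 -0.0356736 ]
```

View pics/c4.png

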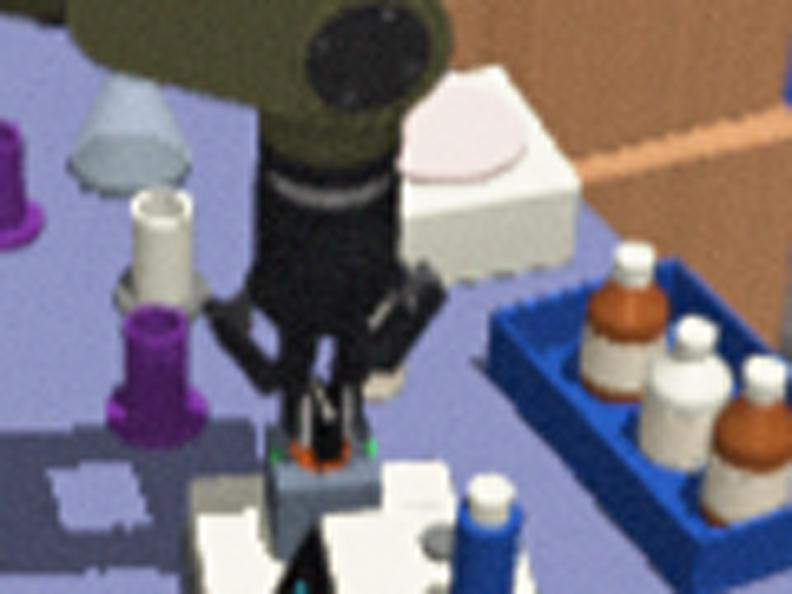

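jog_arm:
  motion:
    - [[0,-1,0,0,0,0,0],[0,0,0,0,-4,0,0],[0,0,0,0,-5,0,0],[0,0,0,0,-5,0,0],[0,0,0,0,-5,0,0],[0,0,0,0,-5,0,0],[0,0,0,0,-5,0,0],[0,0,0,0,-5,0,0],[0,0,0,0,-5,0,0],[0,0,0,0,-5,0,0]]

```text
time: 5.73
eef_pos: [0.5949, -0.0669, 0.1497]
tool_rot: [0.626, -0.625, 0.33, -0.331]
force: [4.0, 0.4, -0.9]
opening: 0.177
```

Run:
```python
from h import *
plan([.5948,-.067,.150],72)
print(manip.get_obs()['ft_torque'])
```

```text
t 5.73 pos [ 0.5949 -0.0669  0.1497] yaw 34.25 open 0.177 F [ 4.   0.4 -0.9] q [-0.2   0.1   1.86  0.    1.18 -0.8 ]
tool axes [[0.563, 0.003, 0.827], [-0.827, 0.0, 0.563], [0.001, -1.0, 0.002]]
shift mm in tool [ 0.  -0.3 -0.1] rotvec deg [ -0.1  -37.75   0.11]
[-0.00717342 -0.82271609  0.03810004]
```

jog_arm:
  motion:
    - [[0,0,0,0,-5,0,0],[0,0,0,0,-5,0,0],[0,0,0,0,-5,0,0],[0,0,0,0,-5,0,0],[0,0,0,0,-5,0,0],[0,0,0,0,-4,0,0],[0,0,0,0,-4,0,0],[0,0,0,0,-4,0,0],[0,0,0,0,0,0,0],[0,0,0,0,0,0,0]]

```text
time: 6.57
eef_pos: [0.5952, -0.0671, 0.1499]
tool_rot: [0.698, -0.697, 0.116, -0.118]
force: [5.0, -0.3, -0.7]
opening: 0.177
```

Run:
```python
from h import *
plan([.5948,-.067,.150],72)
print(manip.get_obs()['ft_torque'])
cap('side','side5')
crop('side5',280,130,400,220,6.6,'c4')
```

```text
t 6.57 pos [ 0.5952 -0.0671  0.1499] yaw 70.95 open 0.177 F [ 5.  -0.3 -0.7] q [-0.2   0.1   1.86  0.    1.18 -1.44]
tool axes [[0.945, 0.004, 0.326], [-0.326, -0.0, 0.945], [0.003, -1.0, 0.001]]
shift mm in tool [-0.4 -0.1 -0. ] rotvec deg [-0.06 -1.05  0.2 ]
[ 0.01472188 -1.05546099 -0.04535549]
```

View pics/c4.png

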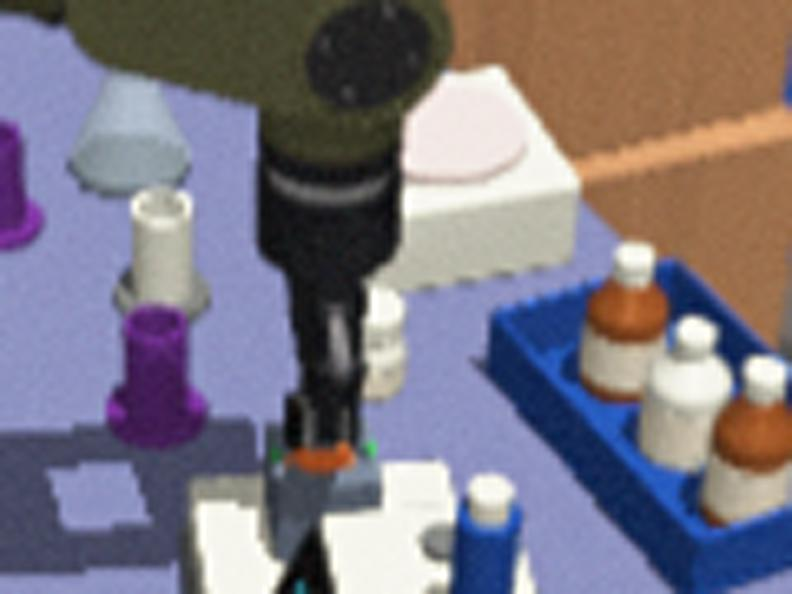

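jog_arm:
  motion:
    - [[0.8,0,0.3,0,0,0,0],[0,0,0,0,0,0,0],[0,-2,0,0,0,0,0],[0,-2,0,0,0,0,0],[0,-2,0,0,0,0,0],[0,0,0,0,0,0,0]]

```text
time: 7.12
eef_pos: [0.595, -0.0674, 0.1552]
tool_rot: [-0.697, 0.698, -0.116, 0.117]
force: [4.3, -0.7, -2.2]
opening: 0.179
```

Run:
```python
from h import *
plan([.5955,-.067,.210],72)
print(manip.get_obs()['ft_torque'])
```

```text
t 7.12 pos [ 0.595  -0.0674  0.1552] yaw 71.0 open 0.179 F [ 4.3 -0.7 -2.2] q [-0.2   0.09  1.86 -0.    1.19 -1.44]
tool axes [[0.946, 0.001, 0.326], [-0.326, -0.001, 0.946], [0.001, -1.0, -0.001]]
shift mm in tool [  0.4 -54.8   0.5] rotvec deg [ 0.04 -1.    0.05]
[-0.35534885 -1.02206736 -0.02520444]
```

jog_arm:
  motion:
    - [[0.7,-4,0.3,0,0,0,0],[0,-6,0,0,0,0,0],[0,-8,0,0,0,0,0],[0,-8,0,0,0,0,0],[0,-8,0,0,0,0,0],[0,-8,0,0,0,0,0],[0,-8,0,0,0,0,0],[0,-8,0,0,0,0,0],[0,-8,0,0,0,0,0],[0,-8,0,0,0,0,0]]

```text
time: 7.95
eef_pos: [0.5954, -0.0669, 0.2302]
tool_rot: [0.697, -0.697, 0.117, -0.117]
force: [1.0, 1.0, -1.2]
opening: 0.177
```

jog_arm:
  motion:
    - [[0,-15,0,0,0,0,0],[0,-15,0,0,0,0,0],[0,-10,0,0,0,0,0],[0,0,0,0,0,0,0],[0,0,0,0,0,0,0]]

```text
time: 8.37
eef_pos: [0.5958, -0.067, 0.2701]
tool_rot: [-0.697, 0.697, -0.116, 0.117]
force: [0.5, 0.7, -0.5]
opening: 0.18
```

Run:
```python
from h import *
plan([.635,.238,.250],71)
print(manip.get_obs()['ft_torque'])
cap('side','side6');cap('top','top6')
crop('side6',240,100,400,220,5,'c4')
crop('top6',220,130,380,250,5,'c5')
```

```text
t 8.37 pos [ 0.5958 -0.067   0.2701] yaw 71.01 open 0.18 F [ 0.5  0.7 -0.5] q [-0.2   0.    1.75  0.    1.39 -1.44]
tool axes [[0.946, 0.001, 0.325], [-0.325, -0.0, 0.946], [0.001, -1.0, 0.0]]
shift mm in tool [-62.3  20.  301.2] rotvec deg [-0.01  0.01  0.07]
[ 0.01483699  0.02368548 -0.03706115]
```

View pics/c4.png

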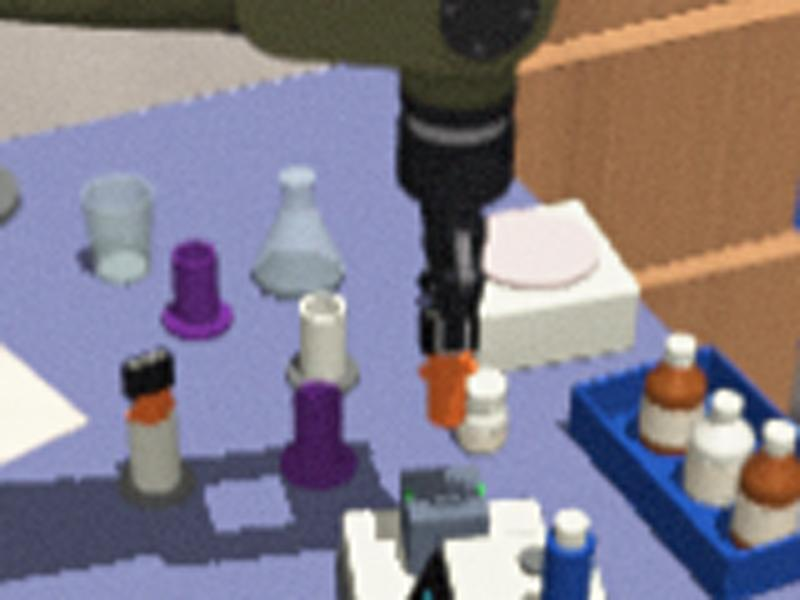

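jog_arm:
  motion:
    - [[-3,0,15,0,0,0,0],[-5,0,25,0,0,0,0],[-7,0,33,0,0,0,0],[-7,0,34,0,0,0,0],[-7,0,34,0,0,0,0],[-7,0,34,0,0,0,0],[-7,0,34,0,0,0,0],[-7,0,34,0,0,0,0],[-7,0,33,0,0,0,0],[-5,0,25,0,0,0,0]]

```text
time: 9.3
eef_pos: [0.6341, 0.2404, 0.2675]
tool_rot: [-0.697, 0.698, -0.117, 0.115]
force: [-0.5, -0.2, -0.9]
opening: 0.18
```

jog_arm:
  motion:
    - [[0,0,0,0,0,0,0],[0,0,0,0,0,0,0],[0,0,0,0,0,0,0]]

```text
time: 9.55
eef_pos: [0.6344, 0.2373, 0.2679]
tool_rot: [-0.697, 0.698, -0.117, 0.116]
force: [-0.6, -0.1, -0.6]
opening: 0.177
```

Run:
```python
from h import *
plan([.635,.238,.190],71)
cap('side','side7');cap('top','top7')
crop('side7',240,100,360,190,6.6,'c4')
crop('top7',180,130,300,220,6.6,'c5')
```

```text
t 9.55 pos [0.6344 0.2373 0.2679] yaw 71.01 open 0.177 F [-0.6 -0.1 -0.6] q [ 0.28  0.18  1.57 -0.    1.4  -0.96]
tool axes [[0.946, -0.002, 0.325], [-0.325, -0.001, 0.946], [-0.002, -1.0, -0.002]]
shift mm in tool [ 0.4 77.9  1. ] rotvec deg [ 0.1   0.01 -0.09]
```

View pics/c4.png

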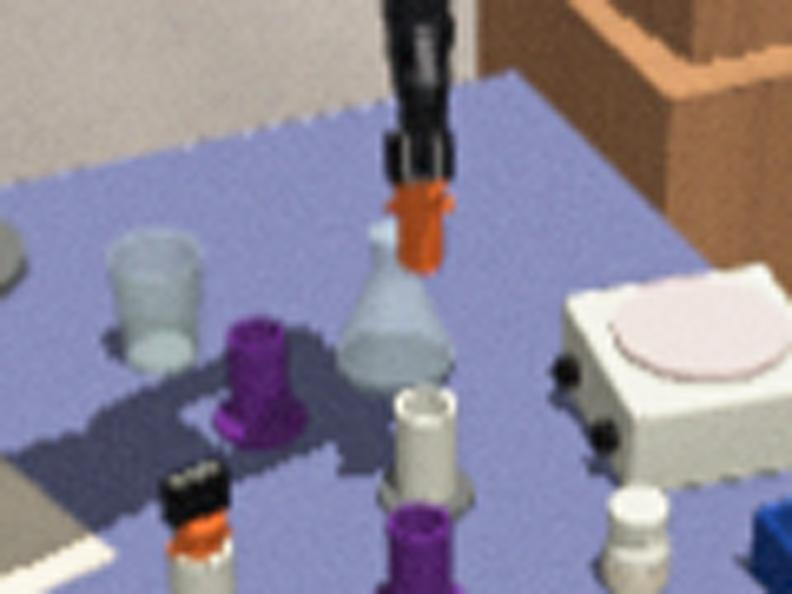

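View pics/c5.png

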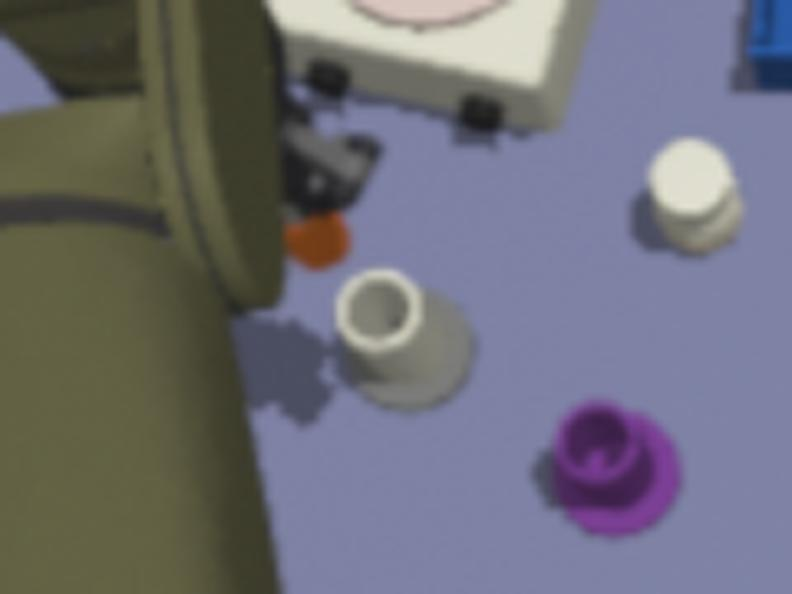

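jog_arm:
  motion:
    - [[0.4,15,1,0,0,0,0],[0,20,0,0,0,0,0],[0,20,0,0,0,0,0],[0,16,0,0,0,0,0],[0,10,0,0,0,0,0],[0,0,0,0,0,0,0],[0,0,0,0,0,0,0]]

```text
time: 10.23
eef_pos: [0.6353, 0.238, 0.1874]
tool_rot: [-0.697, 0.698, -0.117, 0.116]
force: [1.1, 0.4, -0.9]
opening: 0.18
```

Run:
```python
from h import *
plan([.635,.238,.170],71)
o=manip.get_obs();
for n in('side','top'):
    c=cap(n,n+'8')
    p=o['eef_pos']
    foot=p-[0,0,.089]; print(n,'axis foot',proj(c,[foot])[0].round(1),'flange',proj(c,[foot+[0,0,.058]])[0].round(1),'mouth',proj(c,[[.635,.238,.075]])[0].round(1))
crop('side8',280,120,340,165,13,'c4')
crop('top8',210,145,270,190,13,'c5')
```

```text
t 10.23 pos [0.6353 0.238  0.1874] yaw 70.96 open 0.18 F [ 1.1  0.4 -0.9] q [ 0.28  0.23  1.64  0.    1.27 -0.96]
tool axes [[0.945, -0.001, 0.326], [-0.326, -0.0, 0.945], [-0.001, -1.0, -0.001]]
shift mm in tool [-0.3 17.4 -0.1] rotvec deg [ 0.05 -0.04 -0.07]
side axis foot [304.1 156. ] flange [304.  144.3] mouth [304.1 160.6]
top axis foot [235.1 174.1] flange [230.4 168.3] mouth [236.9 176.4]
```

View pics/c4.png

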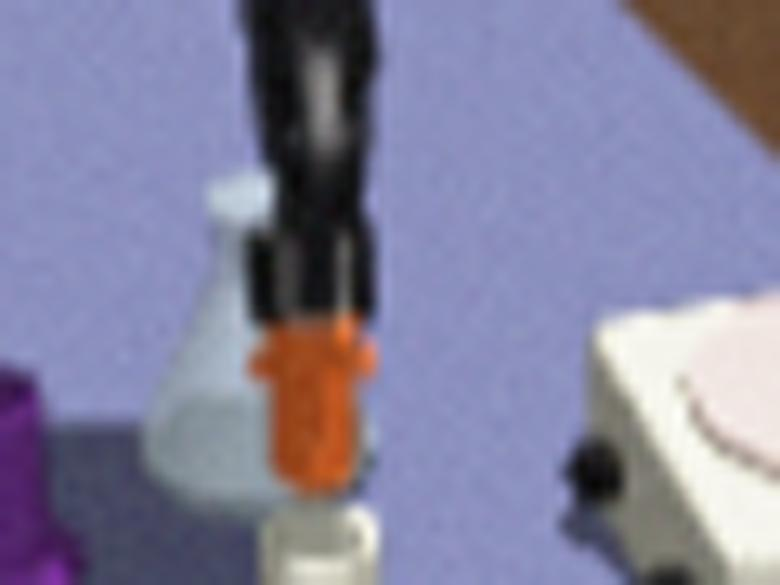

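View pics/c5.png

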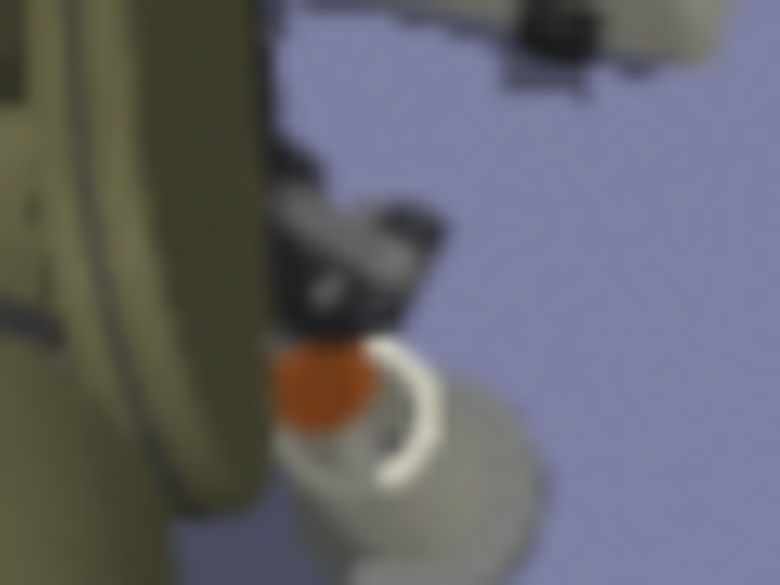

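```bash
cat > ov.py <<'E'
from h import *
def ov(f,x0,y0,w,h,s,tcp,mouth,off,bar,out,zo=.089):
    c=load(f);im=cv2.imread(f'pics/{f}.png')[y0:y0+h,x0:x0+w];im=cv2.resize(im,None,fx=s,fy=s,interpolation=cv2.INTER_CUBIC)
    def dr(X,col):
        p=((proj(c,X)-[x0,y0]+.5)*s-.5);cv2.polylines(im,[np.round(p*8).astype(int)],True,col,1,cv2.LINE_AA,3)
    th=np.linspace(0,2*np.pi,60)[:-1]
    def circ(x,y,z,r):return np.stack([x+r*np.cos(th),y+r*np.sin(th),0*th+z],1)
    for r in(.02,.0155):dr(circ(*mouth,.075,r),(255,0,255))
    dr(circ(*mouth,.0,.032),(255,0,255))
    fx,fy=tcp[0]+off[0],tcp[1]+off[1];fz=tcp[2]-zo
    for z,r in((0,.011),(.003,.014),(.058,.017)):dr(circ(fx,fy,fz+z,r),(255,255,0))
    b=np.radians(bar);u=np.array([np.cos(b),np.sin(b)]);v=np.array([-u[1],u[0]])
    for z in(.040,.046):dr([np.r_[np.array([fx,fy])+i*.02*u+j*.0045*v,fz+z] for i,j in((1,1),(1,-1),(-1,-1),(-1,1))],(0,255,0))
    cv2.imwrite(f'pics/{out}.png',im)
E
python3 - <<'E'
from ov import *
for f,x,y in(('side8',280,120),('top8',205,145)):
    ov(f,x,y,60,45,13,[.6353,.238,.1874],[.635,.238],[0,0],-19,'o_'+f)
E
```

View pics/o_side8.png

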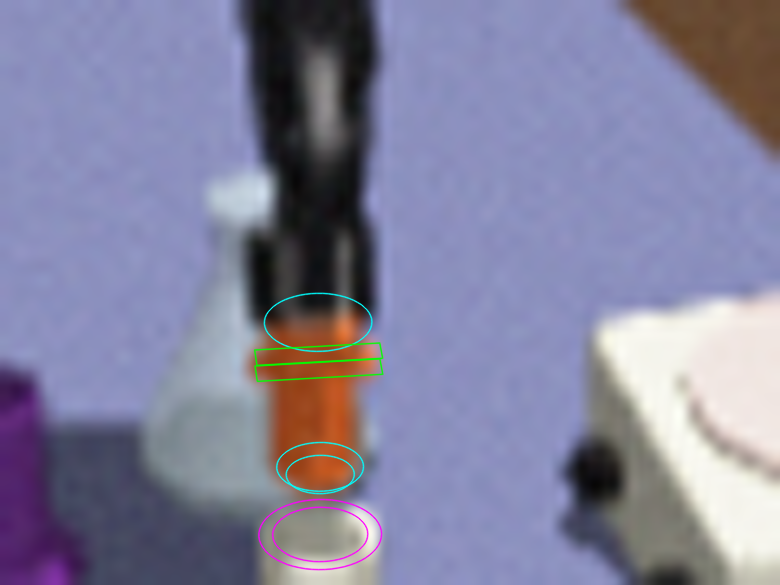

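View pics/o_top8.png

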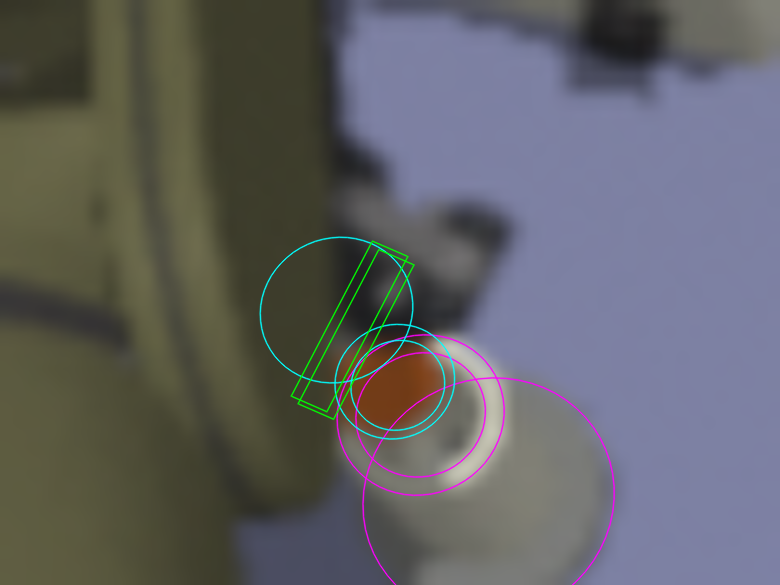

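Run:
```python
from ov import *
for f in('side8','top8'):
    c=load(f);b=proj(c,[[.635,.238,.1]])[0]
    print(f,'px/mm dx',(proj(c,[[.645,.238,.1]])[0]-b)/10,'dy',(proj(c,[[.635,.248,.1]])[0]-b)/10)
for f,x,y in(('side8',290,135),('top8',215,155)):
    ov(f,x,y,40,30,20,[.6353,.238,.1874],[.635,.238],[0,0.0018],-19,'p_'+f)
```

```text
side8 px/mm dx [ 0.2167809  -0.05642106] dy [-0.09744903 -0.12088831]
top8 px/mm dx [ 0.04573094 -0.31286325] dy [-0.32506761 -0.02724449]
```

View pics/p_side8.png

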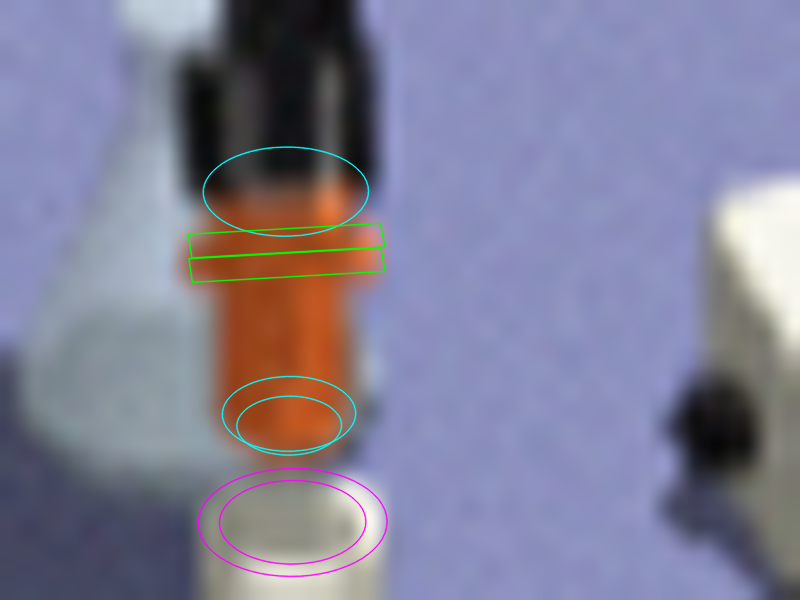

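View pics/p_top8.png

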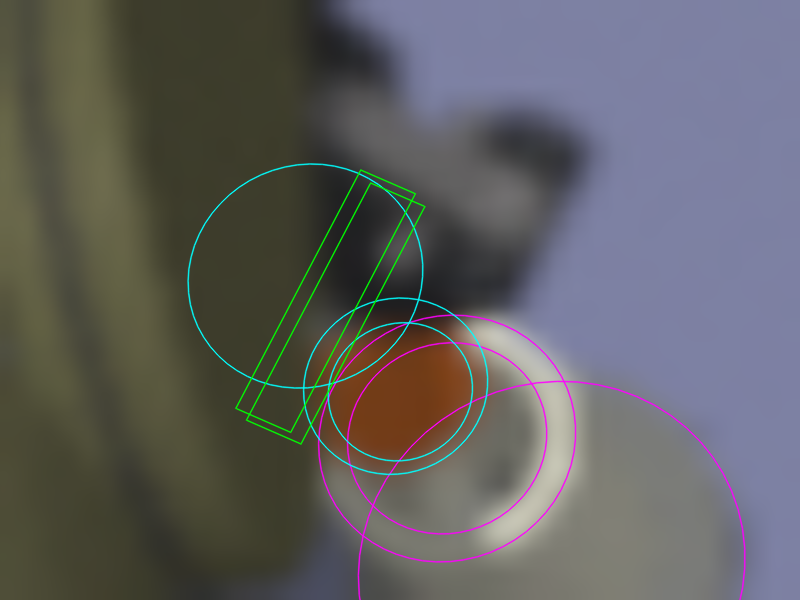

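jog_arm:
  motion:
    - [[0.5,0,-1.4,0,0,0,0],[0,5,0,0,0,0,0],[0,5,0,0,0,0,0],[0,5,0,0,0,0,0],[0,3,0,0,0,0,0],[0,2,0,0,0,0,0],[0,2,0,0,0,0,0],[0,2,0,0,0,0,0],[0,0,0,0,0,0,0]]

```text
time: 11.08
eef_pos: [0.6354, 0.2371, 0.1638]
tool_rot: [-0.697, 0.698, -0.117, 0.116]
force: [-0.1, 0.2, -0.8]
opening: 0.178
```

Run:
```python
from ov import *
plan([.6352,.2365,.124],71)
p=manip.get_obs()['eef_pos'];print(manip.get_obs()['ft_torque'])
cap('side','side9');cap('top','top9')
for f,x,y in(('side9',290,135),('top9',215,155)):
    ov(f,x,y,40,30,20,p,[.635,.238],[-.0004,0.0015],-19,'p_'+f)
```

```text
t 11.08 pos [0.6354 0.2371 0.1638] yaw 71.01 open 0.178 F [-0.1  0.2 -0.8] q [ 0.28  0.25  1.66  0.    1.23 -0.96]
tool axes [[0.946, -0.001, 0.325], [-0.325, -0.0, 0.946], [-0.001, -1.0, -0.0]]
shift mm in tool [ 0.  39.8 -0.6] rotvec deg [ 0.02  0.01 -0.03]
[-0.0473158  -0.00484554 -0.01619105]
```

View pics/p_side9.png

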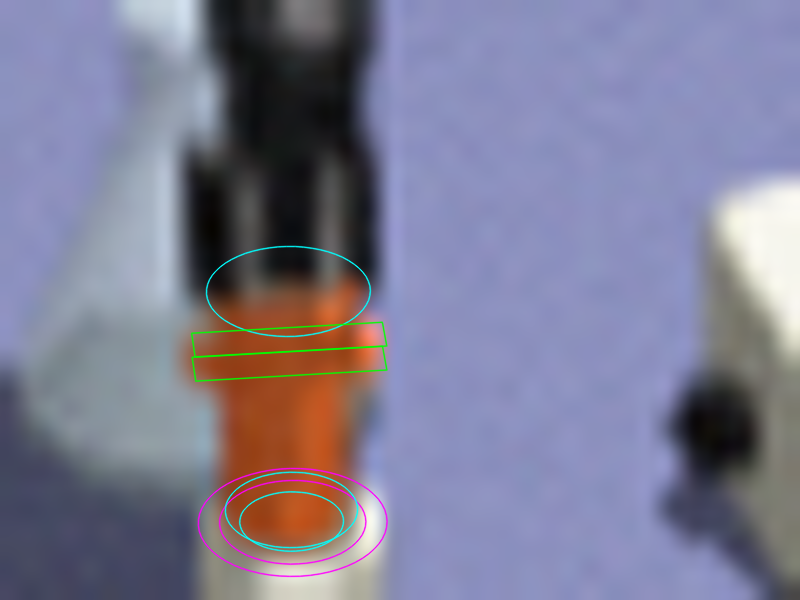

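View pics/p_top9.png

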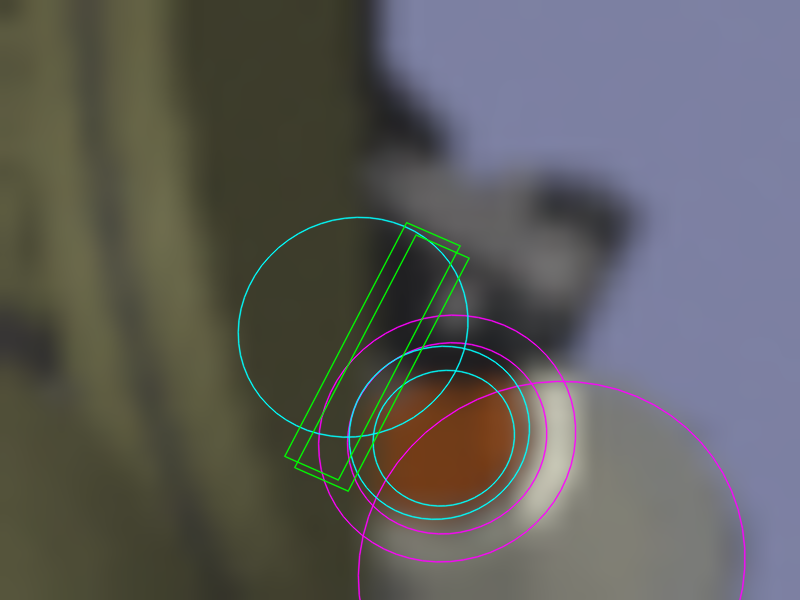

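jog_arm:
  motion:
    - [[0.5,1,-0.3,0,0,0,0],[0,2,0,0,0,0,0],[0,2,0,0,0,0,0],[0,2,0,0,0,0,0],[0,2,0,0,0,0,0],[0,0,0,0,0,0,0]]

```text
time: 11.68
eef_pos: [0.6356, 0.2366, 0.1545]
tool_rot: [-0.697, 0.698, -0.117, 0.116]
force: [-0.8, 0.1, -0.3]
opening: 0.182
```

Run:
```python
from ov import *
plan([.6352,.2365,.124],71);print(manip.get_obs()['ft_torque'])
```

```text
t 11.68 pos [0.6356 0.2366 0.1545] yaw 71.01 open 0.182 F [-0.8  0.1 -0.3] q [ 0.28  0.26  1.67  0.    1.22 -0.96]
tool axes [[0.946, -0.001, 0.325], [-0.325, -0.0, 0.946], [-0.001, -1.0, -0.001]]
shift mm in tool [-0.3 30.5 -0.2] rotvec deg [ 0.04  0.01 -0.06]
[-0.0551144  -0.00866147 -0.05856968]
```

jog_arm:
  motion:
    - [[0,2,0,0,0,0,0],[0,3,0,0,0,0,0],[0,3,0,0,0,0,0],[0,3,0,0,0,0,0],[0,3,0,0,0,0,0],[0,3,0,0,0,0,0],[0,2,0,0,0,0,0],[0,2,0,0,0,0,0],[0,2,0,0,0,0,0],[0,0,0,0,0,0,0]]

```text
time: 12.52
eef_pos: [0.6358, 0.2366, 0.1318]
tool_rot: [-0.697, 0.698, -0.117, 0.116]
force: [-0.5, -0.2, -0.4]
opening: 0.177
```

Run:
```python
from ov import *
plan([.6352,.2365,.124],71);print(manip.get_obs()['ft_torque'])
```

```text
t 12.52 pos [0.6358 0.2366 0.1318] yaw 71.01 open 0.177 F [-0.5 -0.2 -0.4] q [ 0.28  0.28  1.68 -0.    1.18 -0.96]
tool axes [[0.946, -0.001, 0.325], [-0.325, -0.0, 0.946], [-0.001, -1.0, -0.0]]
shift mm in tool [-0.5  7.8 -0.3] rotvec deg [ 0.02  0.01 -0.03]
[0.00522687 0.00514804 0.04302572]
```

Now the last few millimetres, 1 mm per row, watching for the rim.

jog_arm:
  motion:
    - [[0,1.5,0,0,0,0,0],[0,1.5,0,0,0,0,0],[0,1,0,0,0,0,0],[0,1,0,0,0,0,0],[0,0.5,0,0,0,0,0],[0,0,0,0,0,0,0]]

```text
time: 13.02
eef_pos: [0.6359, 0.2367, 0.1267]
tool_rot: [-0.697, 0.697, -0.117, 0.117]
force: [-0.4, -0.8, -0.5]
opening: 0.179
```

jog_arm:
  motion:
    - [[0,0.5,0,0,0,0,0],[0,0.5,0,0,0,0,0],[0,0.5,0,0,0,0,0],[0,0,0,0,0,0,0]]

```text
time: 13.35
eef_pos: [0.6359, 0.2367, 0.1252]
tool_rot: [-0.697, 0.697, -0.117, 0.117]
force: [-0.1, -1.5, -1.7]
opening: 0.178
```

jog_arm:
  motion:
    - [[0,0.5,0,0,0,0,0],[0,0.5,0,0,0,0,0],[0,0.5,0,0,0,0,0],[0,0,0,0,0,0,0]]

```text
time: 13.68
eef_pos: [0.636, 0.2367, 0.1238]
tool_rot: [-0.697, 0.697, -0.117, 0.117]
force: [0.7, 0.0, -1.1]
opening: 0.181
```

Run:
```python
from ov import *
plan([.6352,.2365,.124],71);print(manip.get_obs()['ft_torque'])
cap('side','side10');crop('side10',280,120,340,165,13,'c4')
```

```text
t 13.68 pos [0.636  0.2367 0.1238] yaw 71.01 open 0.181 F [ 0.7  0.  -1.1] q [ 0.28  0.29  1.68 -0.    1.17 -0.96]
tool axes [[0.946, -0.0, 0.325], [-0.325, -0.0, 0.946], [-0.0, -1.0, -0.0]]
shift mm in tool [-0.7 -0.2 -0.4] rotvec deg [ 0.    0.01 -0.  ]
[-0.00538359 -0.01516488  0.00022121]
```

View pics/c4.png

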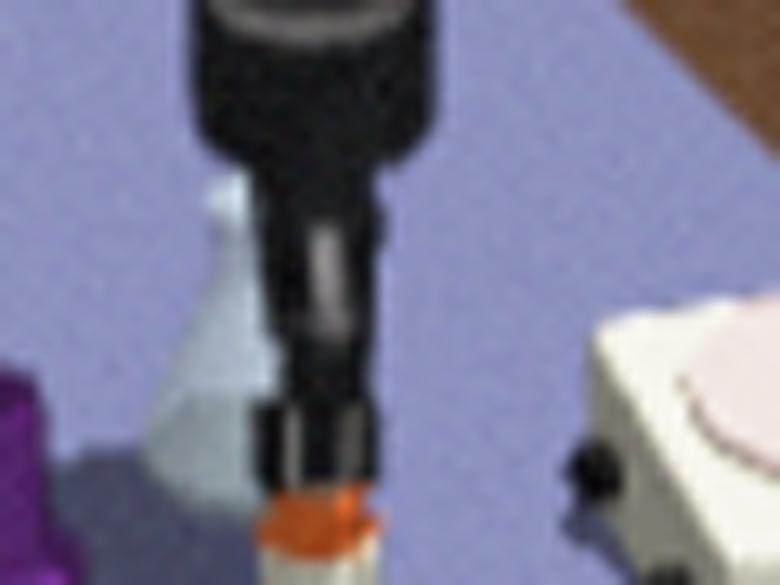

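jog_arm:
  motion:
    - [[0,0.5,0,0,0,0,0],[0,0.5,0,0,0,0,0],[0,0,0,0,0,0,0]]

```text
time: 13.98
eef_pos: [0.6361, 0.2367, 0.1236]
tool_rot: [0.697, -0.697, 0.117, -0.117]
force: [-1.5, -0.9, 3.9]
opening: 0.183
```

jog_arm:
  motion:
    - [[0,0.5,0,0,0,0,0],[0,0.5,0,0,0,0,0],[0,0,0,0,0,0,0]]

```text
time: 14.23
eef_pos: [0.6362, 0.2367, 0.1236]
tool_rot: [0.697, -0.697, 0.116, -0.117]
force: [-4.0, -1.0, 8.6]
opening: 0.179
```

jog_arm:
  motion:
    - [[0,-1.5,0,0,0,0,0],[0,0,0,0,0,0,0],[0,0,0,0,0,0,0.25],[0,0,0,0,0,0,0.35],[0,0,0,0,0,0,0.45],[0,0,0,0,0,0,0.55],[0,0,0,0,0,0,0.6],[0,0,0,0,0,0,0.6],[0,0,0,0,0,0,0.6],[0,0,0,0,0,0,0.6]]

```text
time: 15.07
eef_pos: [0.636, 0.2367, 0.1233]
tool_rot: [0.697, -0.697, 0.117, -0.117]
force: [-0.7, -0.2, -0.0]
opening: 0.601
```

Run:
```python
from ov import *
plan([.6352,.2365,.25],71)
cap('side','side11');crop('side11',280,120,340,165,13,'c4')
```

```text
t 15.07 pos [0.636  0.2367 0.1233] yaw 71.01 open 0.601 F [-0.7 -0.2 -0. ] q [ 0.28  0.29  1.68  0.    1.17 -0.96]
tool axes [[0.946, -0.0, 0.325], [-0.325, 0.0, 0.946], [-0.0, -1.0, 0.0]]
shift mm in tool [  -0.7 -126.7   -0.5] rotvec deg [-0.    0.01 -0.  ]
```

View pics/c4.png

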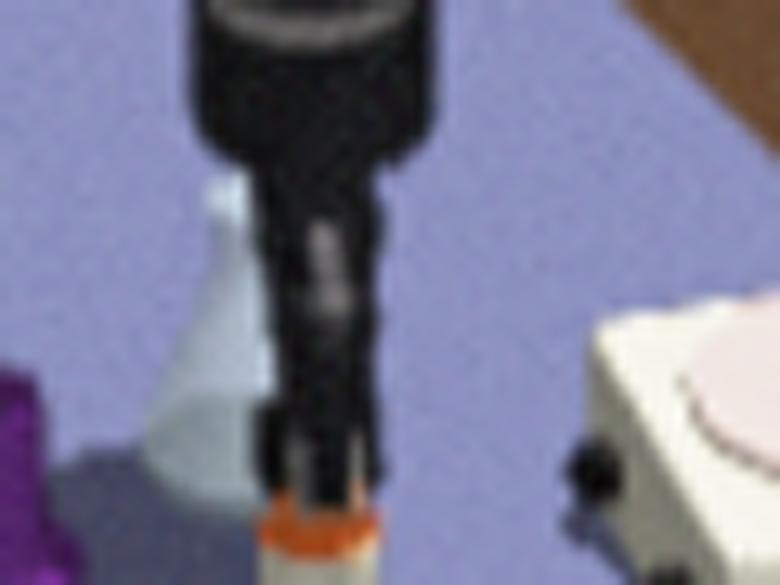

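Open and clear of the bar; rising straight up.

jog_arm:
  motion:
    - [[0,-4,0,0,0,0,0.6],[0,-8,0,0,0,0,0.6],[0,-15,0,0,0,0,0.6],[0,-25,0,0,0,0,0.6],[0,-25,0,0,0,0,0.6],[0,-25,0,0,0,0,0.6],[0,-25,0,0,0,0,0.6],[0,-15,0,0,0,0,0.6],[0,0,0,0,0,0,0.6],[0,0,0,0,0,0,0.6]]

```text
time: 15.95
eef_pos: [0.6364, 0.2368, 0.267]
tool_rot: [0.698, -0.697, 0.116, -0.118]
force: [0.4, -0.6, -0.6]
opening: 0.6
```

Run:
```python
from ov import *
plan([.6352,.2365,.25],71)
cap('side','side12');cap('top','top12');crop('side12',240,110,360,200,6.6,'c4')
ov('side12',285,120,40,45,13,[.635,.238,.124],[.635,.238],[0,0],-19,'p12')
```

```text
t 15.95 pos [0.6364 0.2368 0.267 ] yaw 71.01 open 0.6 F [ 0.4 -0.6 -0.6] q [ 0.28  0.18  1.57  0.    1.39 -0.96]
tool axes [[0.946, 0.003, 0.325], [-0.325, 0.001, 0.946], [0.002, -1.0, 0.002]]
shift mm in tool [-1.1 17.  -0.7] rotvec deg [-0.09  0.01  0.13]
```

View pics/c4.png

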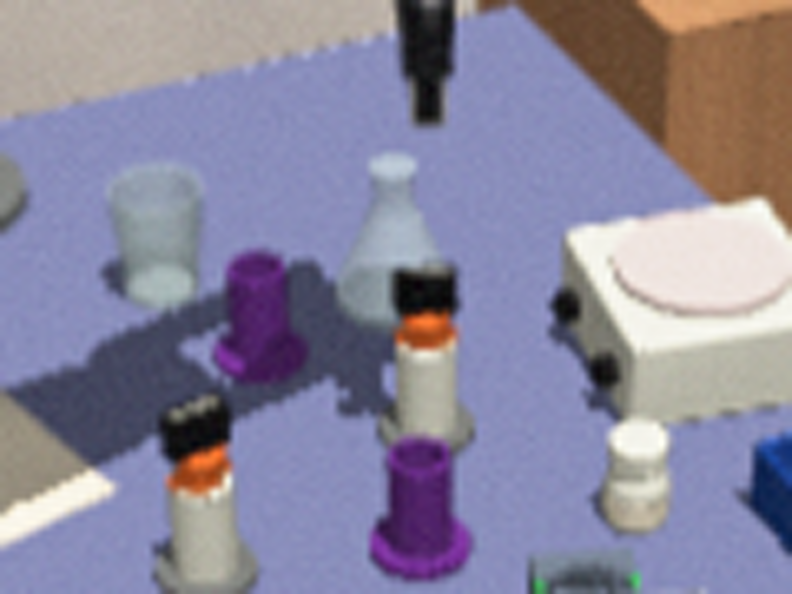

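View pics/p12.png

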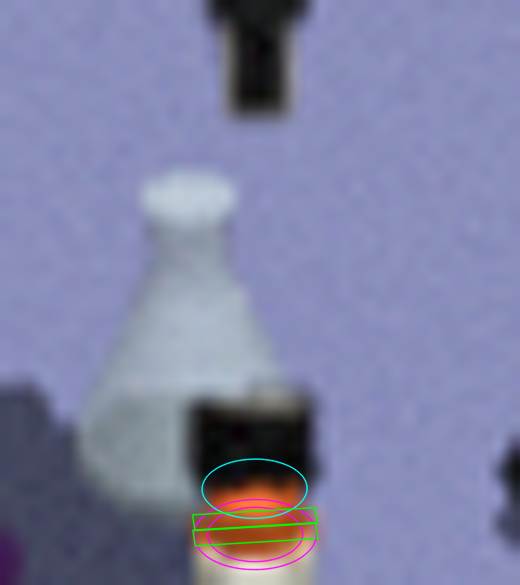

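View pics/top12.png

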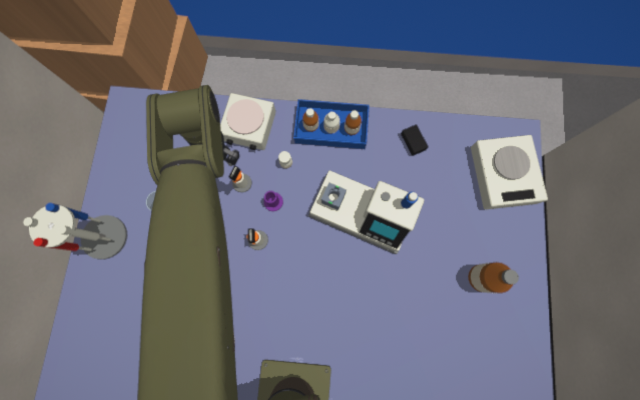

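```bash
python3 -c "
from workcell import manip
print(manip.finish_job(), manip.get_obs()['time'])"
```

```text
the job is handed in; nothing more can be done
the job is handed in; nothing more can be done
```

The spent cartridge is in the empty return case and the job is handed in, at about 16 s of the 51 s allowed. I gripped the bar, turned it about 81° anticlockwise to line up with the slots, and lifted it straight out. I then lowered it foot first into the white case and let go.

- **Seating:** the lugs met the rim with the TCP at z = 0.1236 m, against about 0.1237 m expected. The force there was under 10 N. In the last side picture the cartridge stands upright, with its lugs and flange where a fully seated one should be.
- **Surroundings:** the socket is empty. The jar, flask, beaker and amber bottle are standing where they were; the beaker is mostly hidden by the arm in the last top picture but visible in the side one. The gripper is open and well above everything.
- **Disagreements:** during the turn there was a 4–5 N sideways force from a grasp slightly off the socket axis, which I eased by shifting about 1.5 mm. Above the case, the cartridge looked about 1.5 mm off from the TCP reading in both cameras. I corrected for that before inserting it, and it slid in with no more than about 2 N on the wrist until it reached the rim.

No check failed.

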